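# Shift the mould conveyor's feed gearbox into the green slot

### The job

Put the mould conveyor's feed gearbox into the green feed: with the fingertips or the outside of the fingers, gently push the black-knobbed lever out of the idle slot, along the cross channel of the gate and fully home into the slot marked by the green tab, then move the hand clear. Only push the knob, never squeeze it between the fingers; do not shift into the slot of another colour on the way, and leave the moulds, bowls and can where they are.

Things in the scene. Friction and masses are not known exactly. Their poses are not given: they have to be found in the camera images.
- gearbox: Feed gearbox fixed to the bench: grey box 130 x 130 mm, foot 150 x 160 mm, aluminium gate plate 124 x 124 mm whose top is 100 mm above the bench; blue motor (up to 107 mm high, reaching to x = 177 mm) on its +x side, pulley on its +y side. Origin: centre of its underside, on the bench under the middle of the gate; x points to the motor, z up.
- gate (a point): middle of the gate, on the plate's top; axes as the gearbox's. From above: a cross channel along y; at each of its ends a slot to +x and one to -x (four corner slots, an H); an idle slot in the middle to -x only, so a lever pushed out of idle stops on the channel's wall. Each end wall of the channel runs on straight as the outer wall of the corner slots. Play at the knob: 3 mm either way.
- knob (a point): centre of the black lever knob (30 mm across, 37 mm high, this point 18 mm above its lower end; 10 mm steel rod below). 145 mm above the bench when upright. Gearbox x, y in mm: about (-36, 0) fully in idle, (0, 0) mid channel, (0, +-41) at its ends, (+-33, +-40) home in the corner slots, there 10 mm lower. It stays where left and moves with about 3 N; use under 15 N.
- lever: the lever with its knob (rod 10 mm, knob 30 mm). Origin: its pivot, 10 mm above the bench inside the gearbox; z runs up the rod, knob centre at 135 mm
- fore_aft (a joint): tilt of the lever along the gearbox's x: 0 upright (in the channel), about +0.26 rad fully home in a +x slot, -0.26 in a -x slot or idle
- sideways (a joint): tilt of the lever along the gearbox's y: 0 in the middle, about +0.30 rad at the +y end of the channel, -0.30 at the -y end
- tag_green: green colour tab, 26 x 36 x 3 mm, fixed on the gate plate just beyond the end of the corner slot that it marks; origin at the centre of its underside. In the gearbox's axes the tabs lie at (+-46, +-41) mm; which colour is at which corner varies. When home in its slot the knob stands above the tab, about 13 mm sideways of its origin.
- tag_blue: blue colour tab, 26 x 36 x 3 mm, fixed on the gate plate just beyond the end of the corner slot that it marks; origin at the centre of its underside. In the gearbox's axes the tabs lie at (+-46, +-41) mm; which colour is at which corner varies. When home in its slot the knob stands above the tab, about 13 mm sideways of its origin.
- tag_yellow: yellow colour tab, 26 x 36 x 3 mm, fixed on the gate plate just beyond the end of the corner slot that it marks; origin at the centre of its underside. In the gearbox's axes the tabs lie at (+-46, +-41) mm; which colour is at which corner varies. When home in its slot the knob stands above the tab, about 13 mm sideways of its origin.
- tag_red: red colour tab, 26 x 36 x 3 mm, fixed on the gate plate just beyond the end of the corner slot that it marks; origin at the centre of its underside. In the gearbox's axes the tabs lie at (+-46, +-41) mm; which colour is at which corner varies. When home in its slot the knob stands above the tab, about 13 mm sideways of its origin.
- mould_a: pink rubber mould block, 75 x 50 x 30 mm, lying loose beside the gearbox on its left; origin at the centre of its underside; leave alone
- mould_b: pink rubber mould block, 75 x 50 x 30 mm, lying loose beside the gearbox on its right; origin at the centre of its underside; leave alone
- mould_c: pink mould block, 75 x 50 x 30 mm, lower one of a stack of two; origin at the centre of its underside; leave alone
- mould_d: pink mould block, 75 x 50 x 30 mm, upper one of that stack; origin at the centre of its underside; leave alone
- bowl_lime: loose lime-green plastic bowl, 150 mm across, 60 mm high; origin at the centre of its underside; leave alone
- bowl_pink: loose pink plastic bowl, 130 mm across, 55 mm high; origin at the centre of its underside; leave alone
- can: loose blue can, 52 mm across, 150 mm high, standing; origin at the centre of its underside; leave alone

How it is judged (in metres and radians):
On the way:
1. the lever is pushed out of the idle slot, up into the cross channel (knob within 10 mm of the channel's middle line) (x of knob in the frame of gearbox between -0.01 and 0.01 m), for 0.1 s.
At the end, for the whole second after the job is handed in: The lever rests fully home in the slot with the green tab (knob at least 28 mm from the channel's middle line, of about 33 mm, and within 22 mm sideways of the tab's origin), and the moulds, bowls and can are within 20 mm of where they were (horizontal distance between knob and tag_green below 0.022 m and (x of knob in the frame of gearbox above 0.028 m or x of knob in the frame of gearbox below -0.028 m) and velocity of joint fore_aft between -0.05 and 0.05 rad/s and velocity of joint sideways between -0.05 and 0.05 rad/s and distance of each of mould_a, mould_b, mould_c, mould_d, bowl_lime, bowl_pink, can from where it was at the start of the episode below 0.02 m); the robot touches nothing.
It fails at once if the lever is shifted into the slot of the blue tab (knob within 20 mm sideways of that tab's origin) (horizontal distance between knob and tag_blue below 0.02 m).
It fails at once if the lever is shifted into the slot of the yellow tab (knob within 20 mm sideways of that tab's origin) (horizontal distance between knob and tag_yellow below 0.02 m).
It fails at once if the lever is shifted into the slot of the red tab (knob within 20 mm sideways of that tab's origin) (horizontal distance between knob and tag_red below 0.02 m).
It fails at once if a mould, bowl or the can is shoved or lifted (moved more than 20 mm) (distance of any of mould_a, mould_b, mould_c, mould_d, bowl_lime, bowl_pink, can from where it was at the start of the episode above 0.02 m).
It fails at once if the knob is squeezed or pushed roughly (fingers press on the lever with more than 35 N in all) (contact force between the fingers and lever above 35 N).
It also fails if it takes over 48 s, if anything falls off the work surface, if the arm or the gripper's body presses on something with over 40 N, if the wrist force passes 120 N, or if a joint passes its speed limit or range.

### The arm

A 6-joint arm with a two-finger parallel gripper is mounted at the origin on the work surface. World frame = base frame: x ahead of the robot, y to its left, z up, the work surface at z = 0. Lengths are in m, angles in degrees, forces in N, time in s.
With the tool pointing down it reaches from about 0.3 to 0.75 m from the base axis. Payload 8.5 kg.
Tool frame: the origin (TCP) lies at the very end of the fingers, on their centre line; the grasp point (between the pads) lies 19 mm behind it (env.grip_point_offset is the distance from the TCP to the grasp point, in m); z points along the fingers, y is the direction in which the jaws open and shut (so a half turn about z gives the same grasp; the last joint's range is limited). The gripper opens to 85 mm and grips with 20 to 120 N. Pads are 22 mm wide; open, the fingers measure 114 mm over their backs; the gripper's body (76 mm by 85 mm) begins 54 mm behind the grasp point. The pads swing forward as they close: fully open they stand 13 mm farther back than shut.
Start: joints at [-12.336, 21.807, 74.336, -0, 83.858, -12.336], TCP at [0.55, 0, 0.231] pointing down, gripper open.
Joint ranges: [-178.18, 178.18], [-50.72, 133.34], [12.68, 142.11], [-81.47, 261.47], [9.98, 163.14], [-165.26, 165.26]. Speed limits (degrees/s): [136.94, 136.94, 180, 180, 180, 180].

### API

Orientations are given as a 3x3 rotation matrix whose columns are the frame's x, y, z axes.
In Python, from rig import env gives the robot as it stands.
- The arm moves only by the tool move_arm, never from a script. Its argument "moves" is a list of rows, each a list of 4 numbers: the shift along the tool's x, y, z in mm, then the turn about the tool's z in rad. In form: [[tx, ty, tz, spin], ...]. A call has 1 to 20 rows; each row is the pose to reach, as a shift and turn from the pose commanded when the call began, along the tool's axes at that moment; what a row does not reach only later rows make up. A row lasts 1/10 s, in which the tool goes at most 50 mm and 8.59 degrees, less where a joint would pass 70% of its speed; a pose out of reach is approached as far as the arm can. A call with a gripper value outside its range is refused whole. "grip" is the closure, from 0 (fully open) to 1 (shut), set as the call begins (left out, the last holds). The fingers move at their own pace and stop on an object; "grip_force" is the grip in N (left out, the last holds). Time passes only in rows, so rows that repeat a pose let the fingers close. It gives the time, the measured TCP pose, the force and the opening at its end, in the units of the state.
- env.observe(): the state, without advancing time (a new reading comes with each control period).
- env.get_image(name): name is "scene" or "side" or "wrist"; returns the picture (400x640x3 uint8, red, green, blue); there is no depth.
- env.get_calibration(name): a dict with "fovy" (degrees; the focal length in pixels is half the picture's height over the tangent of half this angle, whatever the lens; pixels are square), "cx", "cy" (the principal point, pixels), "k1" (the pictures are not rectified: a ray, as slopes to the right and down, at radius r is drawn at 1 + k1 r^2 times it, then the intrinsics apply), "extrinsics" (4x4, takes a point from world to camera coordinates); the wrist camera has in their place "tool_from_camera" (4x4, takes a point from camera to tool coordinates, whose origin is the TCP and whose axes are the flange's). Camera axes: x right, y up, looking along -z (the intrinsics and any distortion apply to the point x, -y, -z); pixel columns grow to the right and rows downward; lengths in m; the calibration is good to about 2 mm. A picture is of the moment at which its call begins: read the wrist's pose just before it. get_calibration takes no time and is no camera call.
- env.close_job(): hands the job in, once; it reports no verdict.
Trained networks look in the newest picture that a camera, given by its name, has taken for a name from the list of things; names that differ only in an ending like _2 or _b are one class to them, and where a whole thing is asked for, a point or a joint stands for the part that bears it (a point fixed in the world has none). Each returns a list of dicts, best first, with "conf" (0 to 1); they miss things now and then, are a little off and sometimes report something else, mostly with a low value. They report only what shows in the picture. A call takes as long as a camera call.
- env.silhouettes(camera, name): "region" (400x640 bool, what is visible of it) and "point" ([row, column] in pixels, amid what is visible of it).
- env.tip_of(camera, name): "point" ([row, column] in pixels: a listed point, or the origin of a listed thing).
The state is a dict: "time_s": time; "q": joint angles; "qvel": joint speeds; "joint_efforts": joint torques, N m; "position": TCP position; "tool_rot": TCP orientation; "ft_force": force on the tool from outside, world axes, zero at the start; "wrist_torque": the same for the moment, N m; "grip_width": finger opening in m.
Only numpy, scipy, OpenCV 4.12 (cv2) and the standard library are available. Lean on these libraries where they do the work, as an engineer would, in place of code of your own. Each camera call takes 0.05 s, during which the arm holds its last target.

## Working session

There is one attempt and no reset: what is moved stays moved. The work goes in short steps, Python scripts to look and compute and a tool call to move; the robot and the scene stay as the last step left them, time stands still between calls to the robot, and variables do not carry over. Pictures are saved under pics/ and viewed, and the job is handed in when it is done.

Besides the shell and the picture viewer there is one more tool, called after ">>>" as a command line: name --pt "numbers of a row" for each row, then --argument value for the rest. move_arm: Moves the arm, as the interface text tells. Its arguments: {"type":"object","properties":{"moves":{"type":"array"},"grip":{"type":"number"},"grip_force":{"type":"number"}},"required":["moves"]}

```bash
mkdir -p pics; ls; cat > h.py <<'E'
import numpy as np, cv2
from rig import env
def K(c):
    f=200/np.tan(np.radians(c['fovy'])/2)
    return f
def project(P,c,E=None):
    E=np.array(c['extrinsics']) if E is None else E
    p=(E@np.c_[np.atleast_2d(P),np.ones(len(np.atleast_2d(P)))].T).T
    u=p[:,0]/-p[:,2]; v=-p[:,1]/-p[:,2]
    s=1+c['k1']*(u*u+v*v); f=K(c)
    return np.c_[c['cx']+f*u*s, c['cy']+f*v*s]
def wristE(c,st):
    T=np.eye(4);T[:3,:3]=st['tool_rot'];T[:3,3]=st['position']
    return np.linalg.inv(T@np.array(c['tool_from_camera']))
def ray(col,row,c,E=None):
    E=np.array(c['extrinsics']) if E is None else E
    f=K(c);x=(col-c['cx'])/f;y=(row-c['cy'])/f
    u,v=x,y
    for _ in range(20):
        s=1+c['k1']*(u*u+v*v);u,v=x/s,y/s
    M=np.linalg.inv(E);d=M[:3,:3]@np.array([u,-v,-1]);return M[:3,3],d
def atz(col,row,z,c,E=None):
    o,d=ray(col,row,c,E);return o+d*(z-o[2])/d[2]
def tri(rs):
    A=np.zeros((3,3));b=np.zeros(3)
    for o,d in rs:
        d=d/np.linalg.norm(d);P=np.eye(3)-np.outer(d,d);A+=P;b+=P@o
    X=np.linalg.solve(A,b)
    return X,[np.linalg.norm(np.cross(X-o,d/np.linalg.norm(d))) for o,d in rs]
E
python3 - <<'E'
from h import *
st=env.observe();print(st['time_s'],st['position'],st['tool_rot'],st['grip_width'],st['ft_force'])
cs={}
for n in ['scene','side','wrist']:
    im=env.get_image(n);cv2.imwrite(f'pics/{n}0.png',im[:,:,::-1]);c=env.get_calibration(n);cs[n]=c
    E=wristE(c,st) if n=='wrist' else np.array(c['extrinsics'])
    print(n,c['fovy'],c['k1'],np.linalg.inv(E)[:3,3].round(3))
    for t,z in [('knob',.145),('gate',.1),('gearbox',0),('tag_green',.1),('tag_red',.1),('tag_blue',.1),('tag_yellow',.1)]:
        r=env.tip_of(n,t)
        for q in r[:1]:
            p=q['point'];print(n,t,round(q['conf'],2),np.round(p,1),atz(p[1],p[0],z,c,E).round(4))
E
```

```text
pics
0.0 [5.49691157e-01 5.65648938e-05 2.30699730e-01] [[ 3.71051988e-05  9.99998919e-01 -1.47009740e-03]
 [ 9.99999945e-01 -3.66202668e-05  3.29889458e-04]
 [ 3.29835266e-04 -1.47010956e-03 -9.99998865e-01]] 0.08541121746307741 [0.41698853 0.02187377 1.35182413]
scene 50.989594658737495 -0.014125713417510758 [1.244 0.266 1.029]
scene knob 0.5 [182.2 333.2] [0.5061 0.0334 0.145 ]
scene gate 0.64 [196.5 330.3] [0.5226 0.032  0.1   ]
scene gearbox 0.84 [217.2 329.7] [0.5221 0.0328 0.    ]
scene tag_green 0.56 [212.8 337.4] [0.5703 0.0702 0.1   ]
scene tag_red 0.45 [178.5 327.8] [0.4606 0.0018 0.1   ]
scene tag_blue 0.61 [201.2 305.2] [ 0.5643 -0.0285  0.1   ]
scene tag_yellow 0.45 [193.4 351.7] [0.4896 0.0856 0.1   ]
side 43.20432680454424 -0.08346260095544895 [ 0.154 -1.045  0.977]
side knob 0.69 [199.6 300.3] [ 0.5109 -0.0257  0.145 ]
side gate 0.73 [200.9 297.7] [0.5212 0.0266 0.1   ]
side gearbox 0.85 [224.1 295.7] [0.5186 0.045  0.    ]
side tag_green 0.66 [189.7 307.2] [0.5653 0.0661 0.1   ]
side tag_red 0.38 [211.5 282. ] [ 0.4646 -0.0018  0.1   ]
side tag_blue 0.65 [205.4 315.8] [ 0.5611 -0.0119  0.1   ]
side tag_yellow 0.55 [192.4 287.6] [0.508  0.0754 0.1   ]
wrist 58.368509780715456 0.0145478409420579 [0.551 0.078 0.375]
wrist knob 0.59 [157.9 229.9] [0.4912 0.0349 0.145 ]
wrist gate 0.74 [150.7 282.8] [0.5206 0.0322 0.1   ]
wrist gearbox 0.84 [132.7 292.8] [0.5206 0.0344 0.    ]
wrist tag_green 0.82 [101.5 352.9] [0.5735 0.0687 0.1   ]
wrist tag_red 0.91 [191.2 221.4] [ 4.708e-01 -2.000e-04  1.000e-01]
wrist tag_blue 0.93 [208.5 335.7] [ 0.5619 -0.0146  0.1   ]
wrist tag_yellow 0.68 [ 87.4 230. ] [0.4836 0.0784 0.1   ]
```

View pics/scene0.png

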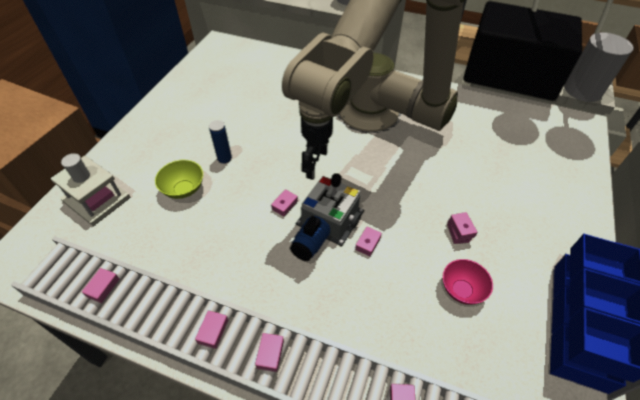

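View pics/side0.png

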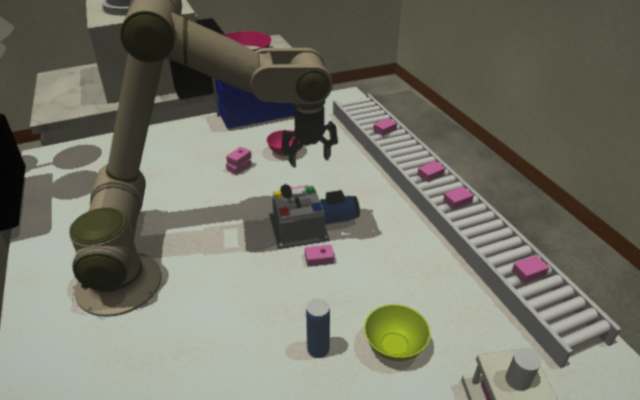

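View pics/wrist0.png

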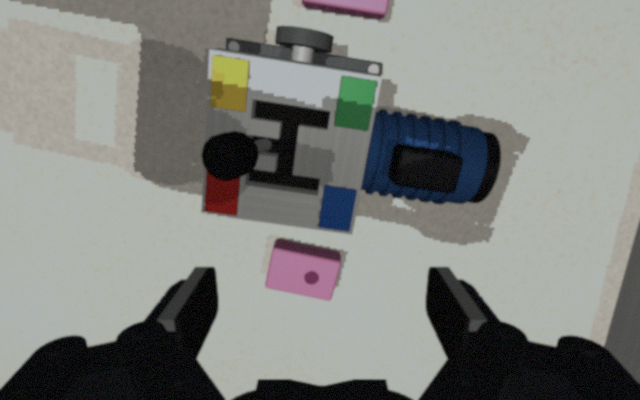

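The pictures show the gearbox with its motor towards world +x. In the wrist image green is at about (355,102), blue (337,208), yellow (230,85), red (222,195), and the knob at (230,156) is in idle. Green is therefore the +x,+y corner. Next I'll fit the gearbox pose.

```bash
python3 - <<'E'
from h import *
from scipy.optimize import least_squares
st=env.observe();c=env.get_calibration('wrist');E=wristE(c,st)
import json
env.get_image('wrist')
obs=[];mod={'tag_green':(46,41,100),'tag_blue':(46,-41,100),'tag_yellow':(-46,41,100),'tag_red':(-46,-41,100),'gate':(0,0,100),'gearbox':(0,0,0),'knob':(-36,0,140.5)}
for t in mod:
    p=env.tip_of('wrist',t)[0]['point'];obs.append((t,p[1],p[0]))
for t in ['tag_green','tag_blue']:
    m=env.silhouettes('wrist',t)[0]['region'];r,cc=np.nonzero(m);obs.append((t+'_c',cc.mean(),r.mean()))
    mod[t+'_c']=(mod[t][0],mod[t][1],103)
def f(p):
    R=np.array([[np.cos(p[2]),-np.sin(p[2])],[np.sin(p[2]),np.cos(p[2])]])
    o=[]
    for t,u,v in obs:
        m=np.array(mod[t])/1000;P=np.r_[p[:2]+R@m[:2],m[2]]
        o+=list(project(P,c,E)[0]-[u,v])
    return o
s=least_squares(f,[.52,.033,-.14],loss='soft_l1')
print(s.x,np.degrees(s.x[2]));print([(o[0],r.round(1)) for o,r in zip(obs,np.reshape(f(s.x),(-1,2)))])
p=s.x;R=np.array([[np.cos(p[2]),-np.sin(p[2])],[np.sin(p[2]),np.cos(p[2])]])
print('tcp in gear',R.T@(st['position'][:2]-p[:2])*1000)
# overlay gate corners
im=env.get_image('wrist')[:,:,::-1].copy()
for a in [(62,62),(62,-62),(-62,-62),(-62,62),(33,40),(33,-40),(-33,40),(0,0)]:
    P=np.r_[p[:2]+R@np.array(a)/1000,.1];q=project(P,c,E)[0];cv2.circle(im,(int(q[0]),int(q[1])),3,(255,0,255),-1)
cv2.imwrite('pics/fit.png',im)
E
```

```text
[ 0.52365442  0.03324986 -0.13547466] -7.762126508440322
[('tag_green', array([1.2, 1.3])), ('tag_blue', array([ 0.9, -4.8])), ('tag_yellow', array([-2.3, -1.3])), ('tag_red', array([0.1, 3. ])), ('gate', array([0.5, 0.5])), ('gearbox', array([ 0.2, -0.3])), ('knob', array([-5.4, -4.6])), ('tag_green_c', array([-0.6,  0.6])), ('tag_blue_c', array([0.6, 0.9]))]
tcp in gear [ 30.57683699 -29.37434141]
```

View pics/fit.png

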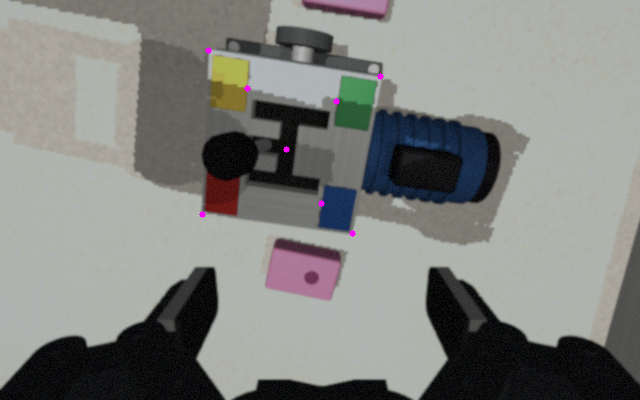

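The fit holds: its overlay lands on the plate corners. Gearbox is at (0.5237, 0.0332), yaw -7.8°. I'll close the fingers, align with the gearbox and move behind the knob, staying high.

>>> move_arm --pt "10 -25 0 0.04" --pt "22 -55 0 0.08" --pt "34 -85 0 0.12" --pt "45 -113 0 0.135" --pt "45 -113 0 0.135" --pt "45 -113 0 0.135" --pt "45 -113 0 0.135" --grip 1

```text
time_s: 2.45
position: [0.4379, 0.0446, 0.2314]
tool_rot: [[0.135, 0.991, 0.001], [0.991, -0.135, -0.0], [-0.0, 0.001, -1.0]]
ft_force: [-0.1, 0.3, 0.2]
grip_width: 0.0
```

```bash
cat >> h.py <<'E'
G=np.array([.52365,.03325,-.13547])
RG=np.array([[np.cos(G[2]),-np.sin(G[2])],[np.sin(G[2]),np.cos(G[2])]])
def where():
    st=env.observe();T=np.array(st['tool_rot'])
    g=RG.T@(np.array(st['position'][:2])-G[:2])*1000
    ff=np.array(st['ft_force']);
    print('t',round(st['time_s'],2),'gear xy',g.round(1),'z',round(st['position'][2]*1000,1),'yaw of tool y in gear',round(np.degrees(np.arctan2(T[1,1],T[0,1])-G[2]),2),'F gear',(RG.T@ff[:2]).round(2),ff[2].round(2),'w',round(st['grip_width'],4))
    return st
def knob(z,names=('wrist','side','scene'),tag=None):
    rs=[]
    for n in names:
        st=env.observe();im=env.get_image(n)
        if tag: cv2.imwrite(f'pics/{n}_{tag}.png',im[:,:,::-1])
        c=env.get_calibration(n);E=wristE(c,st) if n=='wrist' else np.array(c['extrinsics'])
        for q in env.tip_of(n,'knob')[:1]:
            p=q['point'];P=atz(p[1],p[0],z,c,E);rs.append(ray(p[1],p[0],c,E));print(n,round(q['conf'],2),np.round(p),'gear',(RG.T@(P[:2]-G[:2])*1000).round(1))
    if len(rs)>1:
        X,e=tri(rs);print('tri',(RG.T@(X[:2]-G[:2])*1000).round(1),X[2].round(4),np.round(e,4))
E
python3 -c "
from h import *
where();knob(.1405,tag='1')"
```

```text
t 2.45 gear xy [-86.5  -0.3] z 231.4 yaw of tool y in gear 0.02 F gear [-0.15  0.3 ] 0.22 w 0.0
wrist 0.76 [208. 398.] gear [-33.   -0.7]
side 0.61 [192. 285.] gear [-36.7 -11.2]
scene 0.55 [182. 332.] gear [-21.2  -7.5]
tri [-31.5  -6. ] 0.1331 [0.0027 0.0049 0.006 ]
```

View pics/wrist_1.png

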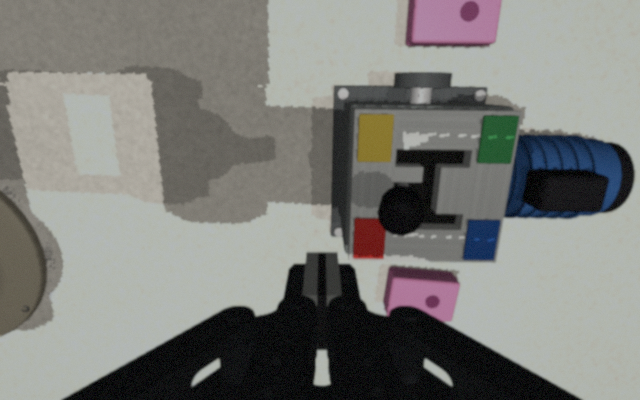

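View pics/side_1.png

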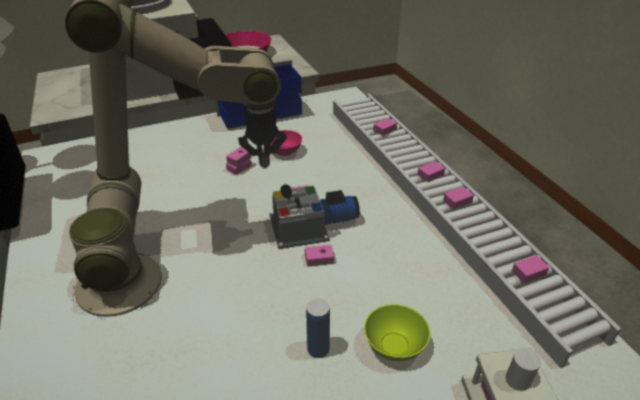

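The wrist picture shows the shut fingers aligned with the gate, with the knob at (400,208), still in idle ahead of them. Going down behind it.

>>> move_arm --pt "0 0 40 0" --pt "0 0 80 0" --pt "0 0 110 0" --pt "0 0 110 0"

```text
time_s: 3.15
position: [0.4353, 0.0452, 0.1186]
tool_rot: [[0.135, 0.991, -0.007], [0.991, -0.135, 0.001], [0.0, -0.007, -1.0]]
ft_force: [-0.2, -1.2, 0.6]
grip_width: -0.0003
```

>>> move_arm --pt "0 5 0 0" --pt "0 10 0 0" --pt "0 14 0 0" --pt "0 18 0 0" --pt "0 22 0 0"

```text
time_s: 3.65
position: [0.4594, 0.042, 0.1218]
tool_rot: [[0.135, 0.991, 0.001], [0.991, -0.135, -0.0], [-0.0, 0.001, -1.0]]
ft_force: [0.1, -0.4, 0.1]
grip_width: -0.0001
```

```bash
python3 -c "
from h import *
where();knob(.1405,('wrist',),tag='2')"
```

```text
t 3.65 gear xy [-64.9  -0. ] z 121.8 yaw of tool y in gear 0.03 F gear [ 0.18 -0.36] 0.11 w -0.0001
wrist 0.71 [297. 404.] gear [-30.9  -1.8]
```

View pics/wrist_2.png

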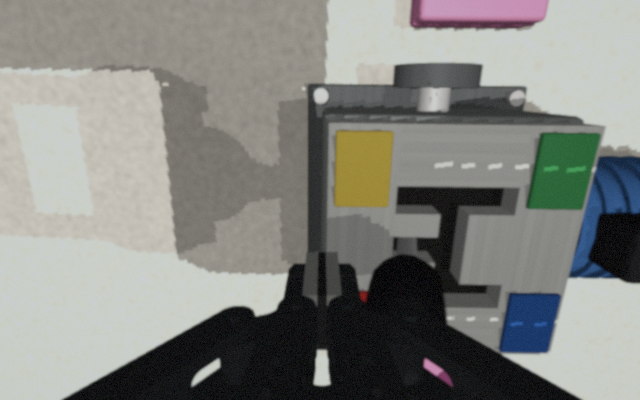

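Fingers are level with the knob and a few mm short of it, with no contact force. Pushing gently.

>>> move_arm --pt "0 3 0 0" --pt "0 6 0 0" --pt "0 9 0 0" --pt "0 12 0 0" --pt "0 15 0 0" --pt "0 18 0 0" --pt "0 21 0 0" --pt "0 24 0 0" --pt "0 24 0 0"

```text
time_s: 4.65
position: [0.4833, 0.0386, 0.1216]
tool_rot: [[0.135, 0.991, 0.001], [0.991, -0.135, -0.0], [-0.0, 0.001, -1.0]]
ft_force: [-2.6, -0.1, 4.4]
grip_width: 0.0002
```

```bash
python3 -c "
from h import *
where();knob(.145,('wrist','side','scene'),tag='3')"
```

```text
t 4.65 gear xy [-40.7  -0.1] z 121.6 yaw of tool y in gear 0.03 F gear [-2.58 -0.42] 4.37 w 0.0002
wrist 0.98 [302. 396.] gear [-11.2  -0.8]
side 0.41 [190. 294.] gear [-13.1 -12.6]
scene 0.6 [185. 330.] gear [-4.6 -4.1]
tri [-10.3  -5.4] 0.1389 [0.0008 0.0015 0.0013]
```

View pics/wrist_3.png

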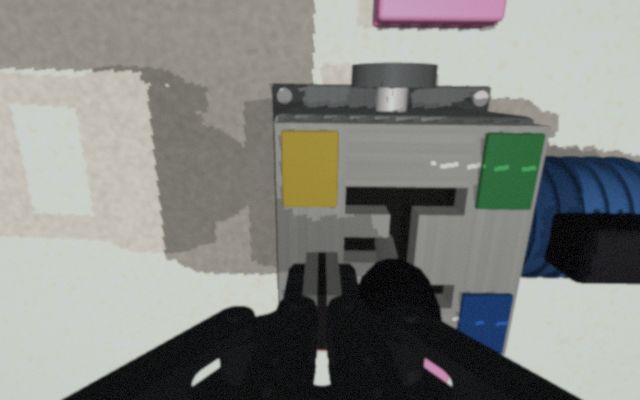

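In contact at about 3 N, and the knob is near x = -11. Carrying on in small steps towards the channel's wall.

>>> move_arm --pt "0 2 0 0" --pt "0 4 0 0" --pt "0 6 0 0" --pt "0 8 0 0" --pt "0 9 0 0"

```text
time_s: 5.45
position: [0.492, 0.0375, 0.1221]
tool_rot: [[0.135, 0.991, 0.002], [0.991, -0.135, -0.0], [-0.0, 0.002, -1.0]]
ft_force: [-3.8, -0.1, 11.3]
grip_width: -0.0001
```

>>> move_arm --pt "0 1 0 0" --pt "0 1.5 0 0"

```text
time_s: 5.65
position: [0.4935, 0.0373, 0.1221]
tool_rot: [[0.135, 0.991, 0.002], [0.991, -0.135, -0.0], [-0.0, 0.002, -1.0]]
ft_force: [-3.8, 0.6, 11.0]
grip_width: -0.0003
```

```bash
python3 -c "
from h import *
where();knob(.145,('wrist','side','scene'),tag='4')"
```

```text
t 5.65 gear xy [-30.4  -0.1] z 122.1 yaw of tool y in gear 0.03 F gear [-3.85  0.04] 11.02 w -0.0003
wrist 0.78 [305. 392.] gear [-2.1 -2.8]
side 0.48 [185. 299.] gear [6.9 5.6]
scene 0.7 [158. 224.] gear [  53.5 -327.4]
tri [  35.8 -127.3] 0.1877 [0.131  0.0669 0.1634]
```

View pics/wrist_4.png

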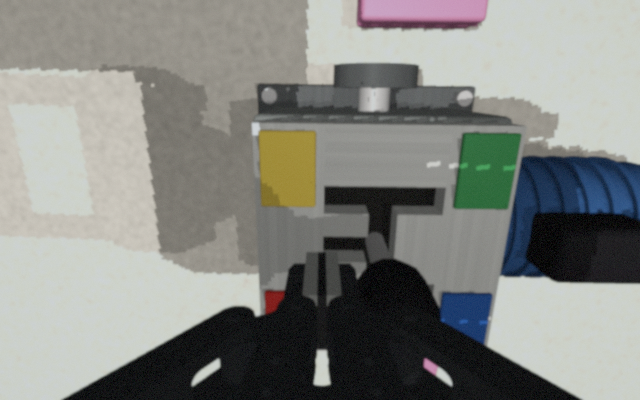

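The knob is mid-channel, as the rod in view at (375,245) confirms. The upward 11 N suggests the knob's top rubs on the flaring knuckles, so I'll work with the tips higher from here. Backing off, over, and down on the -y side.

>>> move_arm --pt "0 -5 0 0" --pt "0 -10 0 0" --pt "0 -10 -30 0" --pt "0 -10 -60 0" --pt "-20 5 -62 0" --pt "-44 30 -62 0" --pt "-44 30 -62 0" --pt "-44 30 -35 0" --pt "-44 30 -12 0" --pt "-44 30 -12 0"

```text
time_s: 6.95
position: [0.5148, -0.0095, 0.1306]
tool_rot: [[0.135, 0.991, -0.006], [0.991, -0.135, 0.002], [0.001, -0.007, -1.0]]
ft_force: [-0.6, 0.6, 0.9]
grip_width: 0.0004
```

```bash
python3 -c "
from h import *
where();knob(.145,('wrist','side','scene'),tag='5')"
```

```text
t 6.95 gear xy [ -3.  -43.6] z 130.6 yaw of tool y in gear 0.03 F gear [-0.67  0.52] 0.92 w 0.0004
wrist 0.61 [189. 323.] gear [-1.7 -1.8]
side 0.38 [188. 297.] gear [-2.  -4.8]
scene 0.55 [186. 328.] gear [ 1.7 -7.3]
tri [-1.  -4.7] 0.1437 [0.0026 0.0014 0.0035]
```

View pics/wrist_5.png

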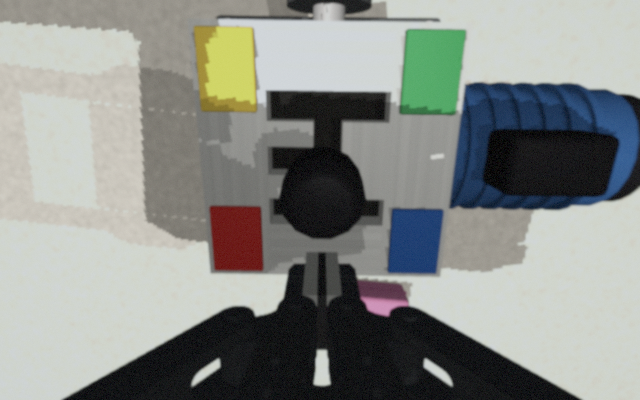

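View pics/side_5.png

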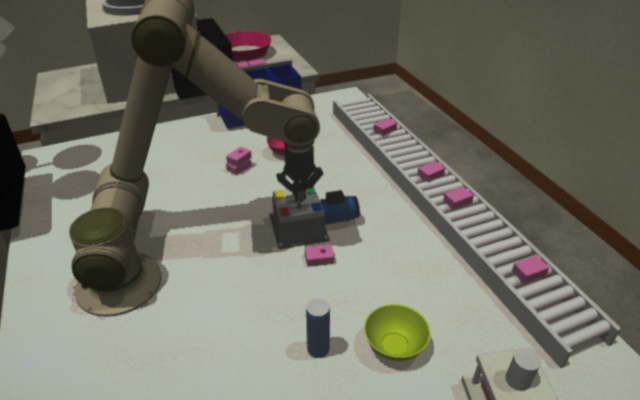

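The knob is mid-channel (wrist picture (322,192)) and the fingers stand just behind it on the -y side. Pushing along the channel.

>>> move_arm --pt "5 0 0 0" --pt "10 0 0 0" --pt "14 0 0 0" --pt "17 0 0 0" --pt "20 0 0 0" --pt "23 0 0 0" --pt "26 0 0 0" --pt "29 0 0 0" --pt "32 0 0 0" --pt "32 0 0 0"

```text
time_s: 8.25
position: [0.5211, 0.0218, 0.1333]
tool_rot: [[0.134, 0.991, 0.0], [0.991, -0.134, 0.0], [0.0, 0.0, -1.0]]
ft_force: [0.2, -1.7, 1.7]
grip_width: -0.0001
```

>>> move_arm --pt "3 0 0 0" --pt "6 0 0 0" --pt "9 0 0 0" --pt "12 0 0 0" --pt "15 0 0 0" --pt "15 0 0 0"

```text
time_s: 8.85
position: [0.523, 0.0367, 0.1331]
tool_rot: [[0.134, 0.991, -0.0], [0.991, -0.134, 0.0], [0.0, -0.0, -1.0]]
ft_force: [0.4, -2.0, -0.7]
grip_width: -0.0002
```

```bash
python3 -c "
from h import *
where();knob(.14,('wrist','side','scene'),tag='6')"
```

```text
t 8.85 gear xy [-1.1  3.4] z 133.1 yaw of tool y in gear 0.05 F gear [ 0.71 -1.94] -0.69 w -0.0002
side 0.38 [182. 294.] gear [-1.8 31.4]
scene 0.5 [192. 338.] gear [ 4.4 22.6]
tri [ 0.7 24.6] 0.1416 [0.0045 0.0045]
```

View pics/wrist_6.png

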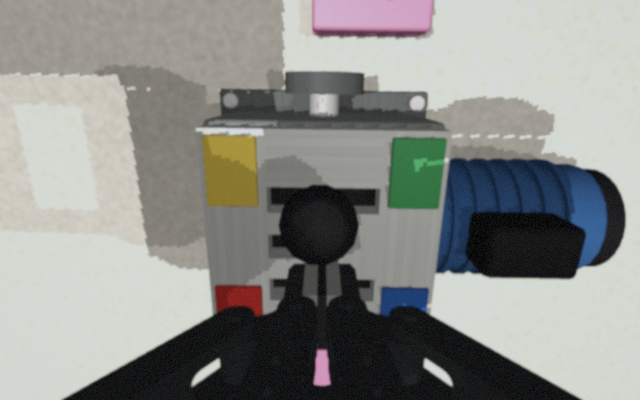

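The knob is at y ≈ 29, drifting neither way. The last stretch to the channel's end comes next.

>>> move_arm --pt "3 0 0 0" --pt "6 0 0 0" --pt "8 0 0 0" --pt "9 0 0 0"

```text
time_s: 9.55
position: [0.5243, 0.0455, 0.1334]
tool_rot: [[0.134, 0.991, 0.0], [0.991, -0.134, -0.0], [-0.0, 0.0, -1.0]]
ft_force: [-0.3, -2.8, 0.1]
grip_width: 0.0001
```

>>> move_arm --pt "1 0 0 0" --pt "2 0 0 0"

```text
time_s: 9.75
position: [0.5246, 0.0469, 0.1333]
tool_rot: [[0.135, 0.991, -0.0], [0.991, -0.135, -0.001], [-0.001, -0.0, -1.0]]
ft_force: [-0.8, -8.3, -1.4]
grip_width: 0.0
```

```bash
python3 -c "
from h import *
where();knob(.14,('wrist','side','scene'),tag='7')"
```

```text
t 9.75 gear xy [-0.9 13.6] z 133.3 yaw of tool y in gear 0.03 F gear [ 0.31 -8.31] -1.38 w 0.0
wrist 0.59 [219. 318.] gear [-1.7 40.6]
side 0.56 [184. 295.] gear [-1.9 18.9]
scene 0.5 [196. 343.] gear [ 9.  42.4]
tri [-0.4 36.9] 0.1273 [0.0017 0.0019 0.0015]
```

View pics/wrist_7.png

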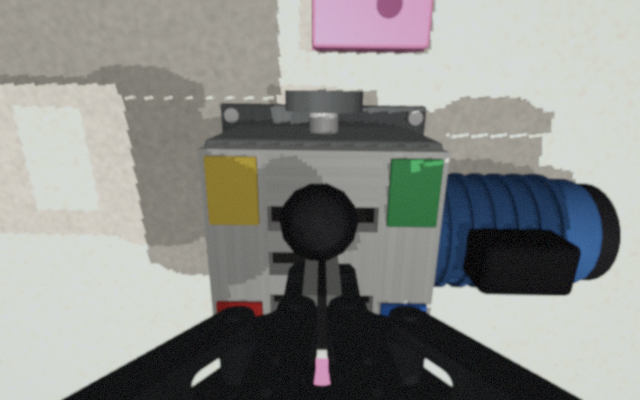

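The knob is at the channel's end (wall force 8 N, wrist picture (318,219), level with the slots). I'll back off, go over, and come down on its -x side.

>>> move_arm --pt "-4 0 0 0" --pt "-8 0 -5 0" --pt "-8 0 -30 0" --pt "-8 0 -54 0" --pt "5 -25 -54 0" --pt "25 -48 -54 0" --pt "25 -48 -54 0" --pt "25 -48 -25 0" --pt "25 -48 0 0" --pt "25 -48 2 0" --pt "25 -48 2 0"

```text
time_s: 11.15
position: [0.4809, 0.0782, 0.1317]
tool_rot: [[0.135, 0.991, -0.0], [0.991, -0.135, 0.0], [0.0, -0.0, -1.0]]
ft_force: [0.2, 0.4, -0.6]
grip_width: 0.0002
```

```bash
python3 -c "
from h import *
where();knob(.14,('wrist','scene'),tag='8')"
```

```text
t 11.15 gear xy [-48.4  38.7] z 131.7 yaw of tool y in gear 0.01 F gear [0.15 0.47] -0.62 w 0.0002
wrist 0.57 [276. 431.] gear [-1.1 40.6]
scene 0.63 [195. 341.] gear [ 8.8 35.3]
tri [ 2.2 33.6] 0.1303 [0.0014 0.0014]
```

View pics/wrist_8.png

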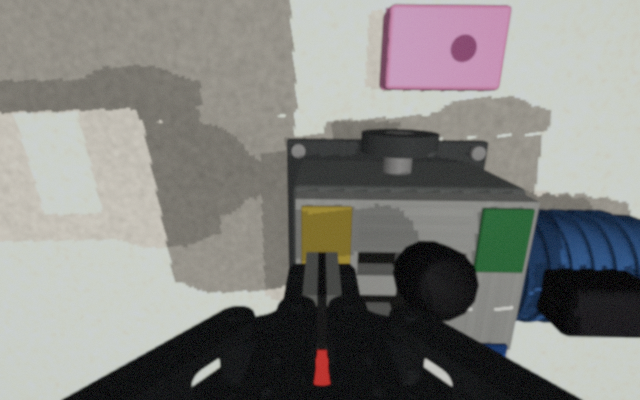

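The knob stayed at about (-1, 40) and the fingers are behind it, clear. Pushing towards green.

>>> move_arm --pt "0 6 0 0" --pt "0 12 0 0" --pt "0 16 0 0" --pt "0 19 0 0" --pt "0 22 0 0" --pt "0 25 0 0" --pt "0 28 0 0" --pt "0 31 0 0" --pt "0 34 0 0" --pt "0 34 0 0"

```text
time_s: 12.35
position: [0.5146, 0.0738, 0.1313]
tool_rot: [[0.135, 0.991, 0.001], [0.991, -0.135, -0.0], [0.0, 0.001, -1.0]]
ft_force: [-0.9, -0.5, 1.1]
grip_width: -0.0001
```

>>> move_arm --pt "0 3 0 0" --pt "0 6 0 0" --pt "0 9 0 0" --pt "0 11 0 0" --pt "0 11 0 0"

```text
time_s: 12.85
position: [0.5254, 0.0722, 0.1312]
tool_rot: [[0.135, 0.991, 0.0], [0.991, -0.135, -0.0], [-0.0, 0.0, -1.0]]
ft_force: [-1.8, -0.3, 0.5]
grip_width: -0.0001
```

```bash
python3 -c "
from h import *
where();knob(.137,('wrist','scene'),tag='9')"
```

```text
t 12.85 gear xy [-3.6 38.8] z 131.2 yaw of tool y in gear 0.02 F gear [-1.7  -0.56] 0.51 w -0.0001
wrist 0.64 [279. 383.] gear [24.  38.1]
scene 0.6 [202. 340.] gear [32.4 44.3]
tri [25.8 38.6] 0.1307 [0.0036 0.0036]
```

View pics/wrist_9.png

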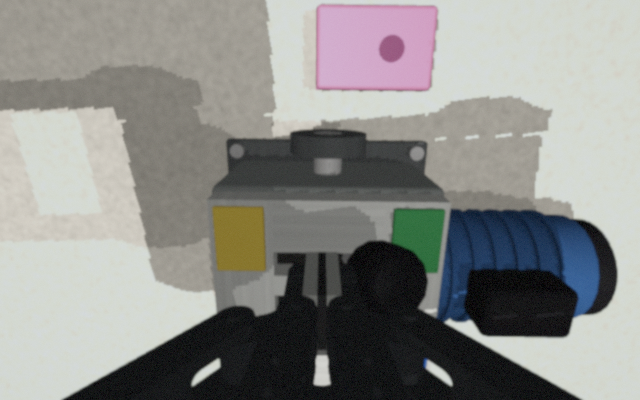

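The knob is at x ≈ 25 in the green slot at 2 N. Onward until the slot's end pushes back.

>>> move_arm --pt "0 2 0 0" --pt "0 4 0 0" --pt "0 6 0 0" --pt "0 7 0 0"

```text
time_s: 13.45
position: [0.5317, 0.0714, 0.131]
tool_rot: [[0.135, 0.991, -0.001], [0.991, -0.135, 0.0], [-0.0, -0.001, -1.0]]
ft_force: [-4.7, -1.7, -0.7]
grip_width: -0.0003
```

>>> move_arm --pt "0 1 0 0" --pt "0 1.5 0 0"

```text
time_s: 13.65
position: [0.5333, 0.0713, 0.1312]
tool_rot: [[0.135, 0.991, -0.001], [0.991, -0.135, 0.0], [0.0, -0.001, -1.0]]
ft_force: [-5.1, -0.7, -0.8]
grip_width: -0.0003
```

```bash
python3 -c "
from h import *
where();knob(.135,('wrist','scene'),tag='10')"
```

```text
t 13.65 gear xy [ 4.4 39. ] z 131.2 yaw of tool y in gear 0.02 F gear [-4.94 -1.4 ] -0.8 w -0.0003
wrist 0.91 [276. 381.] gear [31.4 38.7]
scene 0.53 [204. 338.] gear [37.7 41.3]
tri [32.7 37.7] 0.1294 [0.0018 0.0018]
```

>>> move_arm --pt "0 1 0 0" --pt "0 2 0 0" --pt "0 2 0 0"

```text
time_s: 14.15
position: [0.5356, 0.071, 0.1313]
tool_rot: [[0.135, 0.991, 0.0], [0.991, -0.135, 0.0], [0.0, 0.0, -1.0]]
ft_force: [-4.4, -0.2, -0.8]
grip_width: 0.0001
```

```bash
python3 -c "
from h import *
where();knob(.135,('wrist','scene'),tag='11')"
```

```text
t 14.15 gear xy [ 6.7 39. ] z 131.3 yaw of tool y in gear 0.03 F gear [-4.38 -0.81] -0.8 w 0.0001
wrist 0.79 [273. 379.] gear [32.8 39.9]
scene 0.43 [203. 336.] gear [38.3 35.2]
tri [33.9 34.3] 0.1278 [0.0015 0.0015]
```

View pics/wrist_11.png

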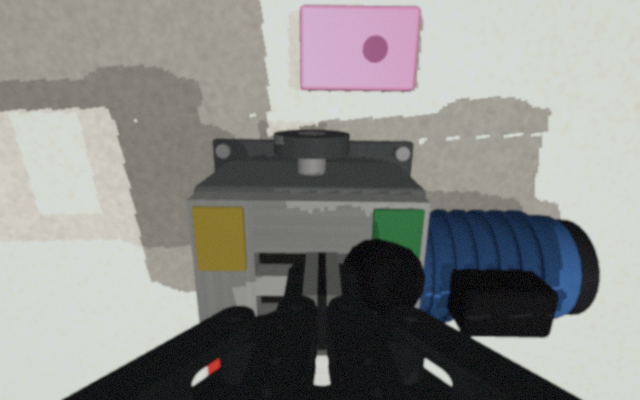

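>>> move_arm --pt "0 1 0 0" --pt "0 1.5 0 0" --pt "0 1.5 0 0"

```text
time_s: 14.65
position: [0.5363, 0.0709, 0.1313]
tool_rot: [[0.134, 0.991, -0.002], [0.991, -0.134, 0.0], [-0.0, -0.002, -1.0]]
ft_force: [-5.6, 1.0, 0.7]
grip_width: 0.0004
```

>>> move_arm --pt "0 1 0 0" --pt "0 1 0 0"

```text
time_s: 14.85
position: [0.5367, 0.0709, 0.1312]
tool_rot: [[0.134, 0.991, -0.003], [0.991, -0.134, 0.0], [-0.0, -0.003, -1.0]]
ft_force: [-8.7, 0.4, 0.4]
grip_width: -0.0002
```

```bash
python3 -c "
from h import *
where();knob(.135,('wrist','side'),tag='12')"
```

```text
t 14.85 gear xy [ 7.9 39. ] z 131.2 yaw of tool y in gear 0.04 F gear [-8.65 -0.79] 0.41 w -0.0002
wrist 0.89 [274. 378.] gear [33.6 39.3]
side 0.56 [182. 308.] gear [36.8 28.1]
tri [36.6 35.7] 0.1291 [0.0019 0.0019]
```

The end stop is felt: the arm lags its command and the force climbs to 8.7 N. Knob at about (34, 39). Now backing off and lifting clear.

>>> move_arm --pt "0 -5 0 0" --pt "0 -12 0 0" --pt "0 -20 0 0" --pt "0 -20 -40 0" --pt "0 -20 -80 0" --pt "0 -50 -115 0" --pt "0 -50 -115 0" --pt "0 -50 -115 0"

```text
time_s: 15.85
position: [0.4881, 0.0775, 0.2469]
tool_rot: [[0.134, 0.991, 0.002], [0.991, -0.134, -0.0], [0.0, 0.002, -1.0]]
ft_force: [0.3, -0.2, -0.9]
grip_width: 0.0004
```

```bash
python3 -c "
from h import *
where();knob(.135,('wrist','side','scene'),tag='13')"
```

```text
t 15.85 gear xy [-41.2  39.1] z 246.9 yaw of tool y in gear 0.04 F gear [ 0.3  -0.13] -0.85 w 0.0004
wrist 0.88 [196. 420.] gear [33.1 40.4]
side 0.65 [183. 306.] gear [29.1 23. ]
scene 0.53 [203. 336.] gear [38.1 34.8]
tri [33.5 35.1] 0.127 [0.0035 0.0019 0.0028]
```

View pics/wrist_13.png

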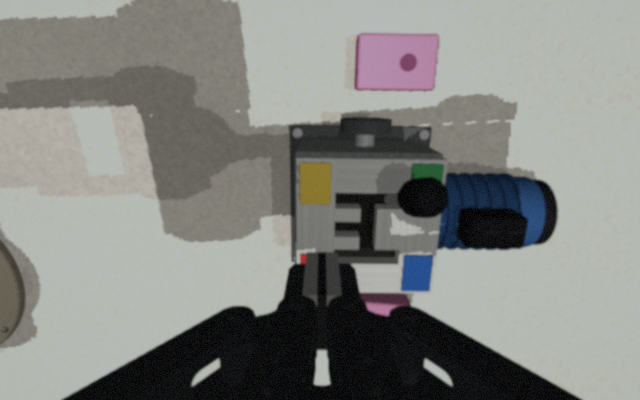

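View pics/scene_13.png

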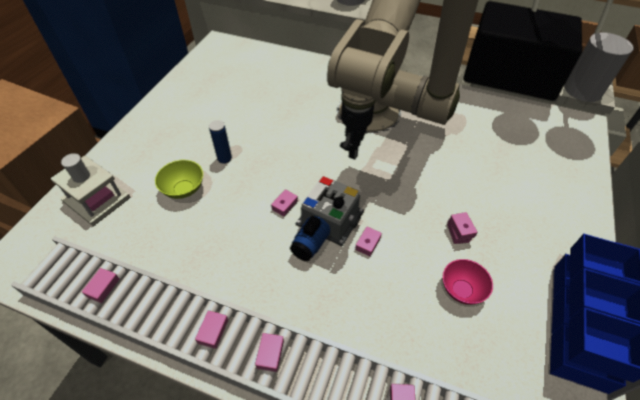

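The wrist view has the knob at (421,197), over the green slot at about (33, 40) mm, its home position. In the scene view the moulds, bowls and can look unmoved and the hand is clear. Handing in.

```bash
python3 -c "
from h import *
where();print(env.close_job())"
```

```text
t 16.15 gear xy [-40.9  38.9] z 245.4 yaw of tool y in gear 0.02 F gear [0.11 0.17] 0.1 w 0.0001
the job is handed in; nothing more can be done
None
```

I pushed the lever out of idle, along the cross channel and into the green slot at the motor side, +y corner, and handed the job in at 16.2 s. I used only the shut fingers and never squeezed the knob.

**Final position:** after I lifted clear, the wrist camera put the knob at about (33, 40) mm in the gearbox's axes, which is home. I had felt the end of the slot at about 8.7 N. The wrist force read almost zero with the hand clear, and the moulds, bowls and can look unmoved in the picture. I did not measure their positions.

**Checks that disagreed:** the side and scene cameras' knob estimates were off by up to about 17 mm, mostly sideways. Combining all three cameras gave (34, 35) mm with a height of 127 mm instead of 135. I trusted the wrist camera because it was closest, and it agreed with the end stop.

**Rough spot:** while pushing out of idle, the wrist read about 11 N upwards. I took this to be the knob's top rubbing on the gripper's knuckles, and the later pushes, made with the fingertips higher, did not repeat it.

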